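Clamp the lid of the specimen box

TASK

The airtight specimen box on the lab bench has its lid on, but the clamp is still open: swing the steel strap over the lid with a finger until it lies flat, then push the cam lever on the opposite long side fully down across the end of the strap. Use only fingertips or the outside of the fingers: grasp and lift nothing, do not shove the box along the bench, and leave the bottle, beaker and dish where they are.

Things in the scene. Friction and masses are not known exactly. Their poses are not given: they have to be found in the camera images.
- box: Loose white box with an aluminium lid, about 1.8 kg on rubber feet: 206 x 126 mm, lid top 74 mm above the bench. Origin: centre of its underside, on the bench; z up, x along its long side, y along the short side. The strap's hinge is on the +y side, the lever's pivot on the -y side. It starts turned by up to 0.45 rad either way from the world axes. The lid is fixed to it.
- strap (a joint): Angle of the clamp strap, rad: 0 = leaning 0.45 rad outward (to box +y) past upright, 0.45 = upright, 2.02 = lying flat on the lid along box -y (its stop). It starts between 0 and 0.4. Stiff hinge: the strap stays where it is left, 1 to 3 N at 80 mm from the hinge moves it.
- strap_hinge (a point): Hinge axis of the strap (parallel to box x), at box x 0, y +68 mm, 80 mm above the bench.
- strap_tip (a point): Centre of the free end of the strap: a flat steel bar, 24 mm wide (along box x), 5 mm thick, 158 mm from hinge axis to end, so its end stands about 235 mm above the bench when upright. Flat, its top face is 83 mm above the bench and it reaches to box y -90 mm.
- lever (a joint): Angle of the cam lever, rad: 0 = standing about upright (0.03 rad past vertical towards box -x), 1.6 = fully down, lying level along box +x across the strap's end (its stop). It starts between 0 and 0.15 and turns in the box's x-z plane. Stiff: it stays where it is left; about 3 to 5 N at 65 mm from the pivot moves it.
- lever_pivot (a point): Pivot axis of the lever (parallel to box y), at box x -80 mm, y -78 mm, 94 mm above the bench.
- lever_tip (a point): Centre of the free end of the lever: a dark bar with a black grip, 12 to 15 mm wide, 11 to 13 mm thick, 130 mm from pivot to end; about 224 mm above the bench when upright. Down, its top is 100 mm above the bench and its end at box x +50 mm.
- bottle: Loose amber bottle, 48 mm across, 95 mm high, to be left alone. Origin: centre of its underside.
- beaker: Loose glass beaker, 60 mm across, 75 mm high, to be left alone. Origin: centre of its underside.
- dish: Loose closed petri dish, 92 mm across, 20 mm high, to be left alone. Origin: centre of its underside.

How it is judged:
On the way, in this order (a step that is already met when the one before it is completed fails the run):
1. the strap lies flat over the lid while the lever still stands up (value of joint strap above 1.96 rad and value of joint lever below 0.7 rad), for 0.2 s.
2. the cam lever is fully down on the strap's end (value of joint strap above 1.96 rad and value of joint lever above 1.52 rad), for 0.2 s.
At the end, for the whole second after the job is handed in: The strap lies flat on the lid (within 0.06 rad of its stop), the lever is fully down (within 0.08 rad of its stop), the box stands level and at rest within 25 mm of where it was, and bottle, beaker and dish are within 20 mm of their starts (all of step 2 and distance of box from where it was at the start of the episode below 0.025 m and angle between box's own z axis and vertical below 0.03 rad and height (world z) of box below 0.006 m and linear speed of box below 0.02 m/s and distance of each of bottle, beaker, dish from where it was at the start of the episode below 0.02 m); the robot touches nothing.
It fails at once if the lever is pushed down before the strap lies flat on the lid (value of joint lever above 0.7 rad and value of joint strap below 1.87 rad).
It fails at once if the box is lifted or tipped (height (world z) of box above 0.012 m or angle between box's own z axis and vertical above 0.12 rad).
It fails at once if the box is shoved more than 25 mm along the bench (distance of box from where it was at the start of the episode above 0.025 m).
It fails at once if the bottle, beaker or petri dish is moved more than 20 mm or lifted (distance of any of bottle, beaker, dish from where it was at the start of the episode above 0.02 m or height (world z) of any of bottle, beaker, dish above 0.012 m).
It also fails if it takes over 61 s, if anything falls off the work surface, if the arm or the gripper's body presses on something with over 40 N, if the wrist force passes 120 N, or if a joint passes its speed limit or range.

ROBOT

A 7-joint arm with a two-finger parallel gripper is mounted at the origin on the work surface. World frame = base frame: x ahead of the robot, y to its left, z up, the work surface at z = 0. Lengths are in m, angles in rad, forces in N, time in s.
With the tool pointing down it reaches from about 0.4 to 0.75 m from the base axis. Payload 19.5 kg.
Tool frame: the origin (TCP) lies at the very end of the fingers, on their centre line; the grasp point (between the pads) lies 19 mm behind it; z points along the fingers, y is the line along which they close (so a half turn about z gives the same grasp; the last joint's range is limited). The gripper opens to 85 mm and grips with 20 to 120 N. Pads are 22 mm wide; open, the fingers measure 114 mm over their backs; the gripper's body (76 mm by 85 mm) begins 54 mm behind the grasp point. The pads swing forward as they close: fully open they stand 13 mm farther back than shut.
Start: joints at [-1.221, 0.707, -0.028, 1.485, 0.022, 0.951, -0.075], TCP at [0.22, 0.531, 0.231] pointing down, gripper open.
Joint ranges: [-2.71, 2.71], [-0.32, 2.16], [-1.57, 1.52], [0, 2.45], [-1.46, 4.6], [0, 2.02], [-2.83, 2.83]. Speed limits (rad/s): [1.89, 1.89, 2.57, 2.57, 3.01, 3.01, 3.01].

INTERFACE

Orientations are given as a unit quaternion [x, y, z, w].
In Python, from cell import robot, gripper_open, close, inverse_kinematics, eyes, workorder, readout gives the robot as it stands. The module is installed in compiled form; this text tells all that it offers. Calls block until the motion is done:
- robot.move_pose(position, orientation): joint-space move of the TCP to a pose.
- robot.servo_line(position, v=0.15, attitude=None): straight line of the TCP; attitude=None keeps the orientation; v is the mean speed in m/s.
- robot.goto_joints(angles): joint-space move.
- gripper_open() and close(squeeze=None): open the fingers fully, or close them until they stop; squeeze is the grip in N (None keeps the last).
- robot.hold(seconds).
- inverse_kinematics(position, orientation): joint angles nearest the present ones, or None.
- eyes.read_camera(name): name is "side" or "top" or "wrist"; returns the picture (400x640x3 uint8, red, green, blue); there is no depth.
- eyes.camera_params(name): a dict with "vfov" (degrees; the focal length in pixels is half the picture's height over the tangent of half this angle, whatever the lens; pixels are square), "cx", "cy" (the principal point, pixels), "k1" (the pictures are not rectified: a ray, as slopes to the right and down, at radius r is drawn at 1 + k1 r^2 times it, then the intrinsics apply), "rvec" (rotation vector, rad) and "tvec" (3), from world to camera coordinates, as OpenCV has them; the wrist camera has in their place "tool_from_camera" (4x4, takes a point from camera to tool coordinates, whose origin is the TCP and whose axes are the flange's). Camera axes: x right, y down, z forward; pixel columns grow to the right and rows downward; lengths in m; the calibration is good to about 2 mm. A picture is of the moment at which its call begins: read the wrist's pose just before it. camera_params takes no time and is no camera call.
A pose or a line that the arm cannot do raises robot.PlanningError and nothing moves.
- workorder.finish_job(): hands the job in; it is judged then, once.
Readings, each from a call of its own:
- readout.get_time_s(): time.
- readout.get_joint_pos(): joint angles.
- readout.get_qd(): joint speeds.
- readout.get_effort(): joint torques, N m.
- readout.get_tcp_pos(): TCP position.
- readout.get_tool_rot(): TCP orientation.
- readout.get_force(): force on the tool from outside, world axes, zero at the start.
- readout.get_torque(): the same for the moment, N m.
- readout.get_finger_gap(): finger opening in m.
- readout.get_grip_force(): force on a finger pad.
Only numpy, scipy, OpenCV 4.12 (cv2) and the standard library are available. Lean on these libraries where they do the work, as an engineer would, in place of code of your own. Each camera call takes 0.05 s, during which the arm holds its last target. There are 200 camera calls.

## Working session

There is one attempt and no reset: what is moved stays moved. The work goes in short steps, each a Python script; the robot and the scene stay as the last script left them, time stands still between calls to the robot, and variables do not carry over. Pictures are saved under pics/ and viewed, at most 10 in all, crops included, and the job is handed in when it is done.

```bash
mkdir -p pics; python3 - <<'E'
from cell import *
import cv2
for n in("top","side"):
    im=eyes.read_camera(n); cv2.imwrite(f"pics/{n}1.png",im[:,:,::-1]); print(n,eyes.camera_params(n))
print(readout.get_time_s(),readout.get_tcp_pos(),readout.get_tool_rot(),readout.get_finger_gap())
E
```

```text
top {'vfov': 49.20808009835375, 'cx': 315.47779728075636, 'cy': 207.66994866682552, 'k1': -0.11903339434066505, 'rvec': array([-2.20319777,  2.23819949, -0.04245237]), 'tvec': array([-0.00521624,  0.56275878,  1.08659881])}
side {'vfov': 51.32129180211287, 'cx': 320.0983439475328, 'cy': 198.91350660206243, 'k1': -0.051313443313287646, 'rvec': array([ 2.39779677, -0.6567742 ,  0.20455308]), 'tvec': array([-0.48977424,  0.31531054,  0.70134161])}
0.1 [0.21948212 0.53124005 0.23090356] [ 1.94654784e-01  9.80871711e-01 -4.40436161e-04 -8.35327067e-05] 0.08547693878818231
```

View pics/top1.png

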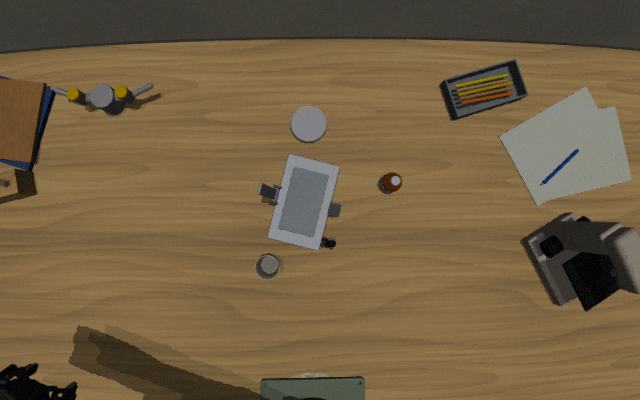

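View pics/side1.png

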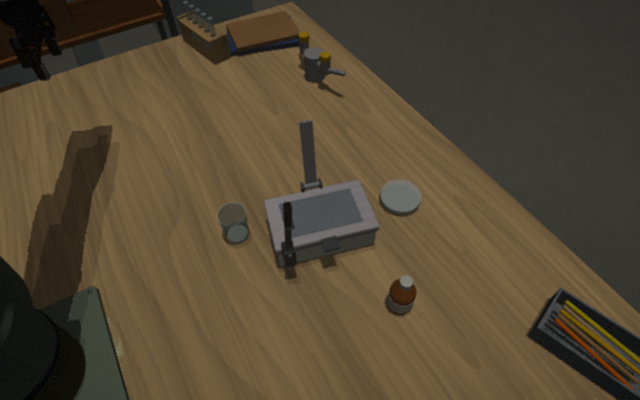

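The top view shows the lid corners near (290,154), (340,165), (320,249) and (268,238). The strap leans left at (268,190) and the lever is at (330,243). The dish is at (309,124), the bottle cap at (396,181) and the beaker at (267,266). In the side view the strap tip is at (306,122) and the lever tip at (288,204).

```bash
cat > h.py <<'E'
from cell import *
import numpy as np, cv2
from scipy.spatial.transform import Rotation as R
from scipy.optimize import least_squares
def cam(n):
    p=eyes.camera_params(n); f=200/np.tan(np.radians(p["vfov"]/2))
    return p,np.array([[f,0,p["cx"]],[0,f,p["cy"]],[0,0,1]]),np.array([p["k1"],0,0,0.])
def proj(n,P):
    p,K,d=cam(n); return cv2.projectPoints(np.array(P,float).reshape(-1,1,3),p["rvec"],p["tvec"],K,d)[0][:,0]
def onz(n,uv,z):
    p,K,d=cam(n); s=cv2.undistortPoints(np.array([[uv]],float),K,d)[0,0]
    M=cv2.Rodrigues(p["rvec"])[0]; c=-M.T@p["tvec"]; r=M.T@np.r_[s,1]; return c+r*(z-c[2])/r[2]
def B(b,P):  # box -> world, b=(x,y,yaw)
    return R.from_euler("z",b[2]).apply(np.array(P,float))+[b[0],b[1],0]
def strap(a,r=.158): t=a-.45; return [0,.068-r*np.sin(t),.080+r*np.cos(t)]
def lever(a,r=.130): t=a-.03; return [-.08+r*np.sin(t),-.078,.094+r*np.cos(t)]
E
python3 - <<'E'
from h import *
cs=[(290,154),(340,165),(320,249),(268,238)]
L=[(.103,.063,.074),(.103,-.063,.074),(-.103,-.063,.074),(-.103,.063,.074)]
b=least_squares(lambda b:(proj("top",B(b,L))-cs).ravel(),[.55,0,-.2])
print(b.x,b.fun); b=b.x
print("side corners",proj("side",B(b,L)))
for a in(0,.1,.2,.3,.4): print(a,proj("side",B(b,[strap(a)])),proj("top",B(b,[strap(a)])))
for a in(0,.07,.15): print(a,proj("side",B(b,[lever(a)])),proj("top",B(b,[lever(a)])))
for n,uv,z in(("bottle",(396,181),.095),("beaker",(267,266),.04),("dish",(309,124),.02)):
    w=onz("top",uv,z); print(n,w, R.from_euler("z",-b[2]).apply(w-[b[0],b[1],0]))
for n in("top","side"):
    im=cv2.imread(f"pics/{n}1.png"); im=im[130:280,240:420] if n=="top" else im[100:300,200:430]
    cv2.imwrite(f"pics/{n}c.png",cv2.resize(im,None,fx=3,fy=3,interpolation=3))
E
```

```text
[ 0.57646754  0.01270384 -0.25153888] [-1.26521061 -1.44477876  0.810706    0.12223958  0.40713974  1.42554797
  0.05194008 -0.12151571]
side corners [[359.00829383 178.31278701]
 [380.5221075  225.59612977]
 [276.01380497 251.7788367 ]
 [262.95453392 200.37670801]]
0 [[299.1756492  110.74752652]] [[237.88822845 183.01681811]]
0.1 [[300.8847315  113.02708538]] [[244.46488692 184.48041283]]
0.2 [[302.76818588 116.19928459]] [[251.50535761 186.08225914]]
0.3 [[304.80912622 120.2666043 ]] [[258.90963645 187.8002478 ]]
0.4 [[306.98603167 125.21441249]] [[266.56697665 189.60911704]]
0 [[280.35141569 206.73255123]] [[332.22826977 248.79505406]]
0.07 [[286.06308262 205.4161587 ]] [[333.28782798 244.36937726]]
0.15 [[292.5751745  204.22728158]] [[334.46947777 239.30706839]]
bottle [ 0.61981877 -0.199819    0.095     ] [ 0.0948828  -0.19504497  0.095     ]
beaker [0.42273288 0.10608408 0.04      ] [-0.17213856  0.05217787  0.04      ]
dish [ 0.77058277 -0.0010087   0.02      ] [0.19141951 0.03503324 0.02      ]
```

View pics/topc.png

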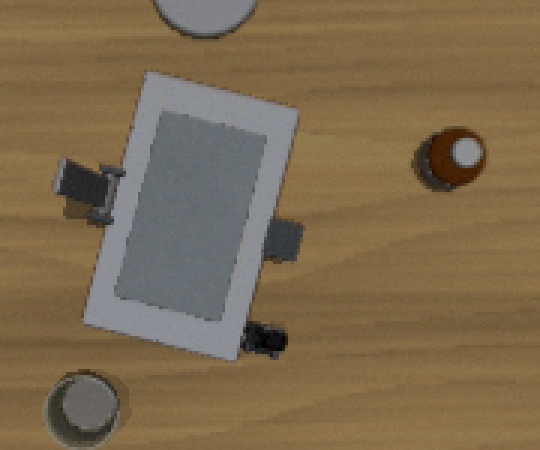

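View pics/sidec.png

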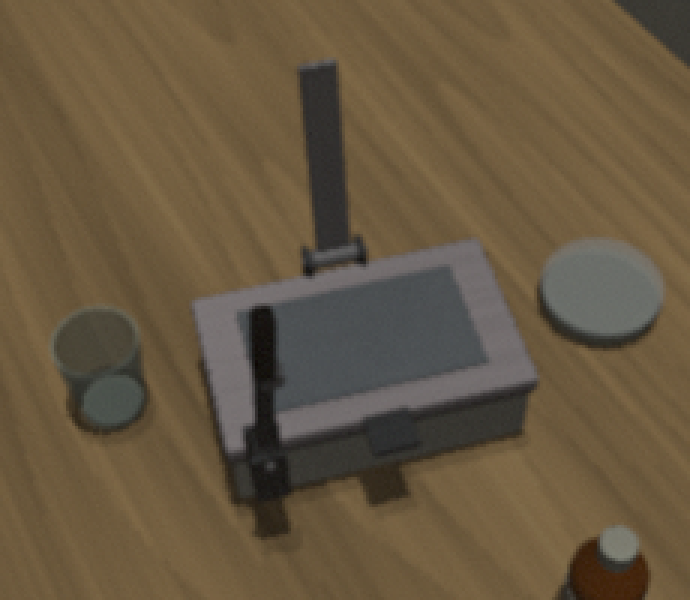

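The crops put the strap tip at top (260.5,188) and side (306,121), giving a strap angle of about 0.32. The lever tip is at top (330,243) and side (287,204), giving a lever angle of about 0.08. The box is at about (0.576, 0.013) with yaw −0.25. Next I swing the strap with the closed fingers.

```bash
cat >> h.py <<'E'
b=np.array([.5765,.0127,-.2515])
q=(R.from_euler("z",b[2]+np.pi/2)*R.from_euler("x",np.pi)).as_quat()  # tool x along box y, pointing down
def go(p,v=.12,lim=25):
    robot.servo_line(list(B(b,[p])[0]),v=v,attitude=list(q))
    f=R.from_euler("z",-b[2]).apply(readout.get_force()); print(np.round(p,3),"F",np.round(f,1))
    assert np.linalg.norm(f)<lim; return f
E
python3 - <<'E'
from h import *
print(np.round(eyes.camera_params("wrist")["tool_from_camera"],3))
path=[[0,.17,.205]]
for t in np.linspace(0,1.38,9):
    r=.122-.030*t/1.38
    path.append([0,.068-r*np.sin(t)+.0025*np.cos(t)+.011,.080+r*np.cos(t)+.0025*np.sin(t)])
for p in path:
    assert inverse_kinematics(list(B(b,[p])[0]),list(q)) is not None,p
close(30); print("t",readout.get_time_s())
robot.move_pose(list(B(b,[path[0]])[0]),list(q)); print("t",readout.get_time_s(),readout.get_joint_pos(),R.from_euler("z",-b[2]).apply(readout.get_force()))
for p in path[1:]: go(p)
p=list(path[-1])
while p[2]>.076:
    p[2]-=.003
    if go(p,.03)[2]>8: break
print(readout.get_tcp_pos(),"t",readout.get_time_s())
for n in("top","side"):
    im=eyes.read_camera(n)[:,:,::-1]; im=im[130:280,240:420] if n=="top" else im[100:300,200:430]
    cv2.imwrite(f"pics/{n}2.png",cv2.resize(im,None,fx=2,fy=2,interpolation=3))
E
```

```text
[[-0.    -0.965 -0.263  0.066]
 [ 1.    -0.    -0.    -0.001]
 [-0.    -0.263  0.965 -0.142]
 [ 0.     0.     0.     1.   ]]
t 0.8667
t 2.8 [-0.44333755  0.86490608  0.26868334  1.2440789  -0.23412313  1.06245877
 -0.40037612] [-0.6802914   0.78739404 -0.28263073]
[0.    0.082 0.202] F [ 1.4 -0.2  0.2]
[0.    0.061 0.197] F [-0.4  0.4  0.3]
[0.    0.043 0.189] F [-0.9 -0.1 -0. ]
[0.    0.026 0.177] F [0.2 0.2 0.3]
[0.    0.013 0.164] F [-0.6  0.8  0.8]
[0.    0.002 0.149] F [-0.3 -0.5  1.9]
[ 0.    -0.005  0.133] F [ 0.4 -0.3  0.5]
[ 0.    -0.01   0.116] F [0.9 0.6 0.2]
[ 0.    -0.011  0.1  ] F [ 0.6 -0.2 -0.7]
[ 0.    -0.011  0.097] F [ 0.4 -0.7 -0.3]
[ 0.    -0.011  0.094] F [ 0.   0.1 -0.5]
[ 0.    -0.011  0.091] F [0.2 0.4 1.5]
[ 0.    -0.011  0.088] F [ 0.6  0.1 -0.6]
[ 0.    -0.011  0.085] F [0.5 0.8 0.9]
[ 0.    -0.011  0.082] F [-2.  -0.7 12.6]
[0.57405807 0.00213532 0.08238377] t 7.6417
```

The strap is pressed flat: there is 12.6 N of contact at z = 0.082. Next is the lever, after checking the view from above.

```bash
python3 - <<'E'
from h import *
go([0,-.011,.18],.2); go([0,-.011,.30],.25); go([-.13,-.078,.30],.25)
for n in("top","side"):
    im=eyes.read_camera(n)[:,:,::-1]; im=im[100:300,200:430]
    cv2.imwrite(f"pics/{n}3.png",cv2.resize(im,None,fx=3,fy=3,interpolation=3))
print(readout.get_time_s())
E
```

```text
[ 0.    -0.011  0.18 ] F [ 0.6  0.6 -0.9]
[ 0.    -0.011  0.3  ] F [-0.1  0.1  0.1]
[-0.13  -0.078  0.3  ] F [0.5 0.2 0.2]
9.85
```

View pics/side3.png

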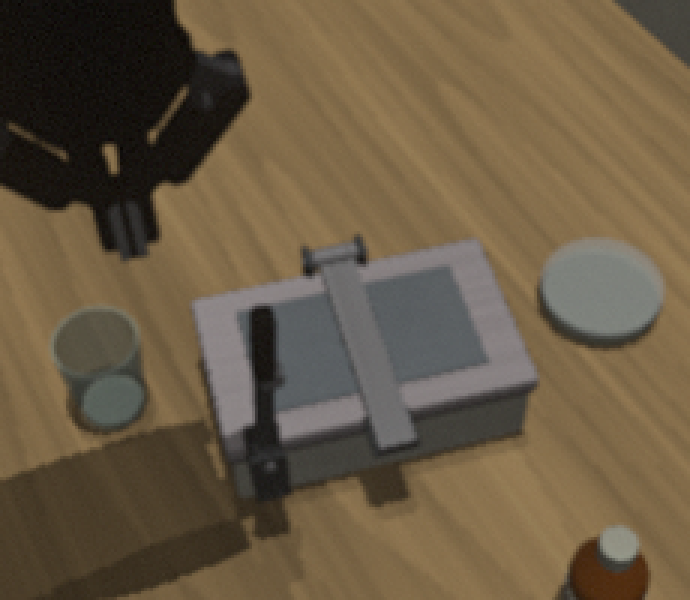

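The strap lies flat across the lid and its end is near (395,440) in the crop. The box has not moved, and the lever still stands at (262,310)–(265,470). The gripper linkage widens about 40 mm above the tip, so I push the lever high, with little overlap.

```bash
python3 - <<'E'
from h import *
path=[[-.13,-.078,.205]]
for t in np.linspace(.05,1.42,10):
    r=.112-.027*t/1.42
    path.append([-.08+r*np.sin(t)-.0065*np.cos(t)-.0145,-.078,.094+r*np.cos(t)+.0065*np.sin(t)])
for p in path: assert inverse_kinematics(list(B(b,[p])[0]),list(q)) is not None,p
for p in path: go(p,.1)
p=list(path[-1])
while p[2]>.094:
    p[2]-=.002
    if go(p,.03)[2]>14: break
robot.hold(.3); print(readout.get_tcp_pos(),readout.get_force(),readout.get_time_s())
go([p[0],-.078,.2],.2); go([-.05,-.02,.33],.25); 
robot.move_pose([.4,.35,.33],list(q))
im=eyes.read_camera("side")[100:300,200:430,::-1]
cv2.imwrite("pics/side4.png",cv2.resize(im,None,fx=3,fy=3,interpolation=3)); print(readout.get_time_s())
for a in(1.4,1.5,1.6): print(a,(proj("side",B(b,[lever(a)]))-[200,100])*3)
E
```

```text
[-0.13  -0.078  0.205] F [-0.5  0.4 -0.9]
[-0.095 -0.078  0.205] F [-0.   0.7 -0.1]
[-0.079 -0.078  0.201] F [ 0.6  0.2 -0.3]
[-0.064 -0.078  0.195] F [-0.1  0.6 -0.5]
[-0.051 -0.078  0.187] F [ 0.2  0.1 -0.3]
[-0.039 -0.078  0.177] F [-0.9 -0.3  0.4]
[-0.029 -0.078  0.165] F [-0.4 -0.3  0.5]
[-0.021 -0.078  0.153] F [ 0.1 -1.5  0.5]
[-0.016 -0.078  0.14 ] F [ 0.3  0.1 -0. ]
[-0.013 -0.078  0.126] F [-0.5 -0.2  0.4]
[-0.011 -0.078  0.113] F [ 0.  -0.8 -0. ]
[-0.011 -0.078  0.111] F [ 1.1 -0.5  2. ]
[-0.011 -0.078  0.109] F [0.4 0.6 2.4]
[-0.011 -0.078  0.107] F [ 0.1 -0.   1.1]
[-0.011 -0.078  0.105] F [ 0.1  0.3 -0.1]
[-0.011 -0.078  0.103] F [-0.5  0.2 -0.6]
[-0.011 -0.078  0.101] F [-0.2 -0.6 -0.2]
[-0.011 -0.078  0.099] F [-3.2 -0.3 16.7]
[ 0.54618329 -0.06003881  0.0998147 ] [-2.22124108  0.61536342 16.27615577] 16.2
[-0.011 -0.078  0.2  ] F [ 0.   0.7 -0.5]
[-0.05 -0.02  0.33] F [-0.1 -0.6 -0.9]
19.0083
1.4 [[471.07977078 374.94194103]]
1.5 [[473.00142501 386.21311852]]
1.6 [[472.87169308 397.79480301]]
```

View pics/side4.png

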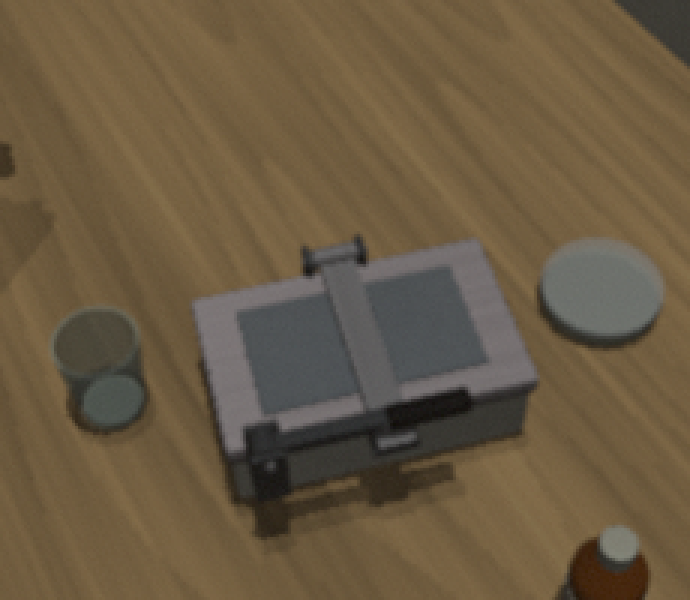

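The lever lies level across the strap's end: its tip is at about (470,400) in the crop, where the model for 1.6 rad predicts (473,398). It met firm contact at a height of 0.100 m, and the box and the other objects have not moved.

```bash
python3 -c "
from cell import *
print(workorder.finish_job())"
```

```text
the job is handed in; nothing more can be done
None
```

The strap lies flat on the lid and the cam lever is fully down across its end; the last picture shows the box, beaker, dish and bottle where they started, and the job is handed in (no verdict was returned).

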